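Show the mounted tube to the inspection camera

ROBOT

A 6-joint arm with a two-finger parallel gripper is mounted at the origin on a cart in front of the work surface, level with it; the furniture and walls round the work are solid. World frame = base frame: x ahead of the robot, y to its left, z up, the work surface at z = 0. Lengths are in mm, angles in rad, forces in N, time in s.
With the tool pointing down it reaches from about 325 to 900 mm from the base axis. Payload 6.1 kg.
Tool frame: the origin (TCP) lies midway between the tips of the shut fingers; the grasp point (between the pads) lies 19 mm behind it; z points along the fingers, y is the line along which they close (so a half turn about z gives the same grasp; the last joint's range is limited). The gripper opens to 85 mm and grips with 20 to 120 N. Pads are 22 mm wide; open, the fingers measure 114 mm over their backs; the gripper's body (76 mm by 85 mm) begins 54 mm behind the grasp point. The pads swing forward as they close: fully open they stand 13 mm farther back than shut.
Start: joints at [-1.355, 0.22, 1.526, -0, 1.395, -0.126], TCP at [209.482, -588.84, 231.3] pointing down, gripper open.
Joint ranges: [-2.98, 2.98], [-0.91, 2.08], [0.09, 2.57], [-1.24, 4.39], [0.2, 2.65], [-2.68, 2.68]. Speed limits (rad/s): [2.57, 2.57, 3.01, 3.14, 3.14, 3.14].

INTERFACE

Orientations are given as a rotation vector (axis times angle).
In Python, from rig import manip gives the robot as it stands. Calls block until the motion is done:
- manip.move_ptp(position, orientation): joint-space move of the TCP to a pose.
- manip.move_linear(position, frame=None, max_speed=150): straight line of the TCP; frame=None keeps the orientation; max_speed is the mean speed in mm/s.
- manip.move_joints(angles): joint-space move.
- manip.command_gripper(opening, f_grip=None): finger opening in mm; f_grip is the grip in N (None keeps the last); returns when the fingers have stopped.
- manip.hold(seconds).
- manip.solve_ik(position, orientation): joint angles nearest the present ones, or None.
- manip.sense(): the state.
- manip.get_image(name): name is "scene" or "top" or "wrist"; returns a dict with "image" (480x640x3 uint8, red, green, blue), "K" (3x3 intrinsics, pixels), "k1" (the pictures are not rectified: a ray, as slopes to the right and down, at radius r is drawn at 1 + k1 r^2 times it, then the intrinsics apply), "R" (3x3) and "t" (3): a world point X has camera coordinates R X + t. Camera axes: x right, y down, z forward; pixel columns grow to the right and rows downward; lengths in mm; the calibration is good to about 2 mm. A picture is of the moment at which its call begins. There is no depth.
A pose or a line that the arm cannot do raises manip.IKError and nothing moves.
- manip.close_job(): hands the job in; it is judged then, once.
The state is a dict: "clock": time; "joint_positions": joint angles; "qvel": joint speeds; "effort": joint torques, N m; "ee_pos": TCP position; "orientation": TCP orientation; "ft_force": force on the tool from outside, world axes, zero at the start; "wrist_torque": the same for the moment, N m; "finger_gap": finger opening in mm; "finger_force": force on a finger pad.
Only numpy, scipy, OpenCV 4.12 (cv2) and the standard library are available. Lean on these libraries where they do the work, as an engineer would, in place of code of your own. Each camera call takes 0.05 s, during which the arm holds its last target. There are 200 camera calls.

TASK

Push the taller of the two brass tubes fully down onto the steel spigot of the wooden painting grip while the grip stands on the bench, and let go of it; then pick the grip up by its upright wooden handle and hold the tube in front of the inspection camera's lens: the middle of the tube at lens height, straight ahead of the lens and 10 cm from the glass, upright, with the long base of the grip square across the camera's view. Finish while still holding it there, touching only the handle, with the tube still fully home; do not touch the camera and leave the short tube, the paint tin and the tape roll where they are.

Things in the scene. Friction and masses are not known exactly. Their poses are not given: they have to be found in the camera images.
- tall_tube: The taller of two plain brass tubes, standing upright on the bench: outside diameter 24 mm, bore 17 mm, 50 mm tall, both ends alike, about 50 g. Origin at the centre of its lower end, z up along its axis (its turn about z means nothing).
- tall_tube_mid (a point): The middle of the tall tube: on its axis, 25 mm above its lower end.
- short_tube: Bystander: the shorter brass tube, same 24 mm diameter and bore but only 30 mm tall, standing upright. Origin at the centre of its lower end. The two tubes may have swapped places.
- painting_grip: The painting grip, loose on the bench (whose boards here lie 5.5 mm above z = 0), about 0.2 kg, one rigid piece: base 130 mm long (its x), 34 mm wide (y), 14 mm thick, with an upright spigot and handle; the tail end (x below -41 mm) is a dark steel weight. Origin at the centre of the underside, z up. At the start x (towards the spigot) points roughly to the robot's left.
- spigot_foot (a point): Foot of the spigot, on the base's top, 40 mm from the grip's origin along its x and 14 mm up. The spigot is 13 mm thick and 34 mm tall, its last 8 mm tapering to 7 mm. A tube that is home stands on the base's top here, with 2 mm clearance all round.
- handle (a point): The handle's axis 18 mm below its top, 44 mm above the grip's underside and at x = -22 mm of the grip. The handle is an upright wooden block 30 mm long (grip's x) and 22 mm across (grip's y: grasp it this way from above); its top is 62 mm above the underside.
- camera_stand: The inspection camera's fixed stand: black round foot 84 mm wide, steel column 254 mm tall, origin under the foot. The head, clamped to the column at a height that differs each time, looks level along the stand's -x; it reaches from 15 mm behind the column to 65 mm before it and is 38 mm thick; a clamp knob stands out 40 mm to -y. It keeps its height.
- lens (a point): Centre of the camera's lens glass, at the front end of the head. Axes as the stand's: the lens looks along -x, y lies level across the view, z up.
- focus (a point): The point on the lens axis 100 mm in front of the glass, in free air, where the tube's middle belongs. Axes as the stand's: the lens looks along -x, y lies level across the view, z up.
- paint_tin: Bystander: small enamel paint tin, dark green, 31 mm in diameter, 32 mm tall. Origin at the centre of its underside.
- tape_roll: Bystander: roll of masking tape lying flat, 65 mm in diameter, 19 mm high. Origin at the centre of its underside.
Things that resemble listed ones, but are neither listed nor needed, are in the scene too. Leave any pink look-alike of the tall_tube alone.

How it is judged (in metres and radians):
On the way:
1. the tall tube is fully home on the spigot and let go, with the grip standing on the bench (x of tall_tube in the frame of painting_grip between 0.034 and 0.046 m and y of tall_tube in the frame of painting_grip between -0.006 and 0.006 m and z of tall_tube in the frame of painting_grip between 0.01 and 0.0185 m and angle between the z axis of tall_tube and the z axis of painting_grip, either way round below 0.15 rad and height (world z) of painting_grip below 0.0137 m and angle between painting_grip's own z axis and vertical below 0.08 rad and contact force between the fingers and tall_tube below 0.1 N), for 0.2 s.
At the end, for the whole second after the job is handed in: The grip is held still by its handle, tube untouched and home on the spigot (within 4.5 mm); tube middle 80 to 120 mm from the lens glass, within 15 mm sideways and 12 mm in height of the lens axis; grip upright within 7 degrees, base square across the view within 11 degrees (x of tall_tube in the frame of painting_grip between 0.034 and 0.046 m and y of tall_tube in the frame of painting_grip between -0.006 and 0.006 m and z of tall_tube in the frame of painting_grip between 0.01 and 0.0185 m and angle between the z axis of tall_tube and the z axis of painting_grip, either way round below 0.15 rad and x of tall_tube_mid in the frame of focus between -0.02 and 0.02 m and y of tall_tube_mid in the frame of focus between -0.015 and 0.015 m and z of tall_tube_mid in the frame of focus between -0.012 and 0.012 m and angle between painting_grip's own z axis and vertical below 0.12 rad and angle between the x axis of painting_grip and the y axis of focus, either way round below 0.2 rad and height (world z) of painting_grip above 0.1 m and contact force between the fingers and painting_grip above 2 N and contact force between the fingers and tall_tube below 0.1 N and linear speed of each of painting_grip, tall_tube below 0.03 m/s); the arm keeps its last pose, push and grip.
It fails at once if the inspection camera is touched (contact force between anything else and camera_stand above 2 N).
It fails at once if the short tube is moved more than 25 mm (distance of short_tube from where it was at the start of the episode above 0.025 m).
It fails at once if the paint tin is moved more than 25 mm (distance of paint_tin from where it was at the start of the episode above 0.025 m).
It fails at once if the tape roll is moved more than 25 mm (distance of tape_roll from where it was at the start of the episode above 0.025 m).
It also fails if it takes over 51 s, if anything falls off the work surface, if the arm or the gripper's body presses on something with over 40 N, if the wrist force passes 120 N, or if a joint passes its speed limit or range.

## Working session

There is one attempt and no reset: what is moved stays moved. The work goes in short steps, each a Python script; the robot and the scene stay as the last script left them, time stands still between calls to the robot, and variables do not carry over. Pictures are saved under pics/ and viewed, at most 10 in all, crops included, and the job is handed in when it is done.

```bash
ls; mkdir -p pics; python3 - <<'E'
from rig import manip
import cv2
for n in ("scene","top"):
    d=manip.get_image(n); cv2.imwrite(f"pics/{n}0.png",d["image"][:,:,::-1]); print(n,d["K"],d["k1"],d["R"],d["t"])
s=manip.sense();print(s["orientation"],s["clock"],s["finger_gap"])
E
```

```text
pics
scene [[562.06429041   0.         316.82741009]
 [  0.         562.06429041 237.66866417]
 [  0.           0.           1.        ]] 0.0030416261831315424 [[ 0.6808579  -0.73223821 -0.01611598]
 [-0.38475383 -0.3388597  -0.85856776]
 [ 0.62321506  0.59076332 -0.51244676]] [-507.47145813  247.16212749  794.14981291]
top [[598.65065979   0.         323.659003  ]
 [  0.         598.65065979 255.0801959 ]
 [  0.           0.           1.        ]] -0.1172908450283566 [[-0.08542247 -0.99633509  0.00440261]
 [-0.97617805  0.08280809 -0.20054734]
 [ 0.19944778 -0.02142899 -0.97967412]] [-144.06066834  585.26757847  993.17175948]
[-3.09409193e+00 -5.33967205e-01  1.13280067e-04] 0.1 85.41137106142635
```

View pics/scene0.png

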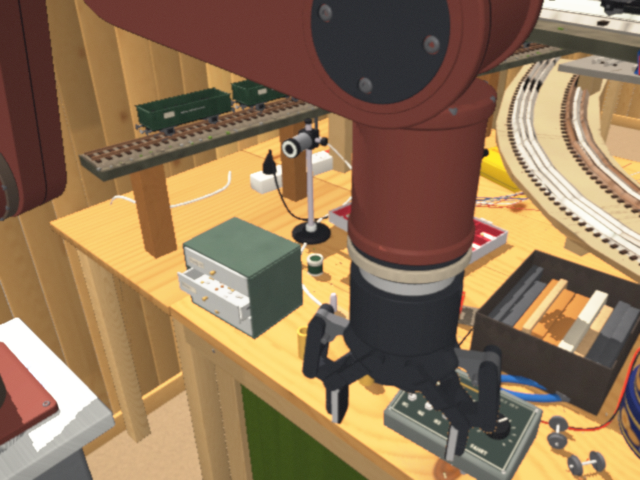

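View pics/top0.png

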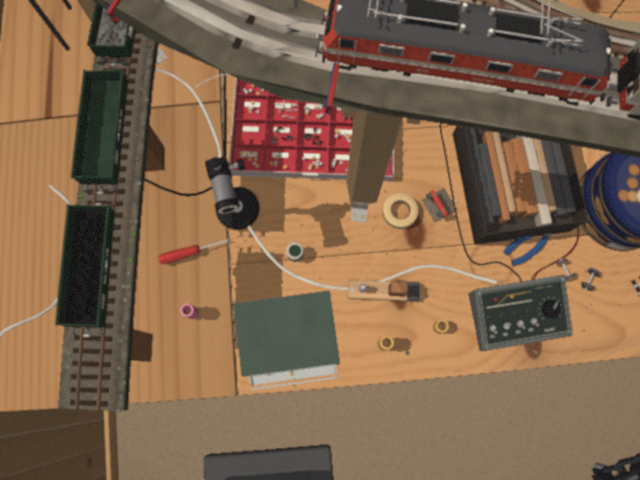

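The top view shows the grip at (385,291), with its spigot at (363,288), handle at (399,288) and dark tail at (413,291). The camera foot is at (238,208), the paint tin at (294,252) and the tape roll at (401,211).

Candidates for the tall tube are brass A (387,343), brass B (442,326) and the pink look-alike (189,311), which I'll leave alone. I'll check which brass tube is taller in a close crop.

```bash
cat > h.py <<'E'
import numpy as np, cv2
from rig import manip
def ray(d,u,v):
    k=np.array([d["k1"],0,0,0,0.]); p=cv2.undistortPoints(np.array([[[u,v]]],float),d["K"],k)[0,0]
    R=np.array(d["R"]);t=np.array(d["t"]); return -R.T@t, R.T@np.array([p[0],p[1],1])
def onz(d,u,v,z):
    c,r=ray(d,u,v); return c+r*(z-c[2])/r[2]
def proj(d,X):
    return cv2.projectPoints(np.array(X,float).reshape(-1,1,3),cv2.Rodrigues(np.array(d["R"]))[0],np.array(d["t"],float),d["K"],np.array([d["k1"],0,0,0,0.]))[0][:,0]
def tri(rs):
    A=np.zeros((3,3));b=np.zeros(3)
    for c,r in rs:
        r=r/np.linalg.norm(r);P=np.eye(3)-np.outer(r,r);A+=P;b+=P@c
    X=np.linalg.solve(A,b); return X,[np.linalg.norm((np.eye(3)-np.outer(r,r)/(r@r))@(X-c)) for c,r in rs]
def down(yaw):  # tool down, fingers close along direction yaw (tool y axis)
    y=np.array([np.cos(yaw),np.sin(yaw),0]);z=np.array([0,0,-1.]);x=np.cross(y,z)
    return cv2.Rodrigues(np.c_[x,y,z])[0][:,0]
E
python3 - <<'E'
from h import *
a=cv2.imread("pics/top0.png");s=cv2.imread("pics/scene0.png")
A=cv2.resize(a[265:365,335:465],None,fx=5.2,fy=5.2,interpolation=3)[:, :676]
B=cv2.resize(a[140:240,190:270],(400,500)); C=cv2.resize(s[110:250,250:340],(0,0),fx=3.5,fy=3.5)
o=np.zeros((600,800,3),np.uint8); A=cv2.resize(a[265:365,335:465],(520,400),interpolation=3)
o[:400,:520]=A; B=cv2.resize(a[145:235,200:270],(280,360),interpolation=3);o[:360,520:]=B
C=cv2.resize(s[110:190,250:340],(225,200),interpolation=3);o[400:,:225]=C
D=cv2.resize(s[285:400,270:385],(200,200),interpolation=3);o[400:,230:430]=D
cv2.imwrite("pics/crop0.png",o)
d=manip.get_image("top")
for n,u,v,z in (("A",387,343,5.5),("B",442,326,5.5),("foot",238,208,10),("spig",363,288,50),("hand",399,287,67),("tape",401,211,10),("tin",294,252,36),("boxc",339,365,0)): print(n,onz(d,u,v,z).round(0))
E
```

```text
A [ 411. -295.    6.]
B [ 432. -398.    6.]
foot [685. -42.  10.]
spig [ 508. -257.   50.]
hand [ 502. -318.   67.]
tape [ 653. -346.   10.]
tin [ 586. -141.   36.]
boxc [ 379. -205.    0.]
```

View pics/crop0.png

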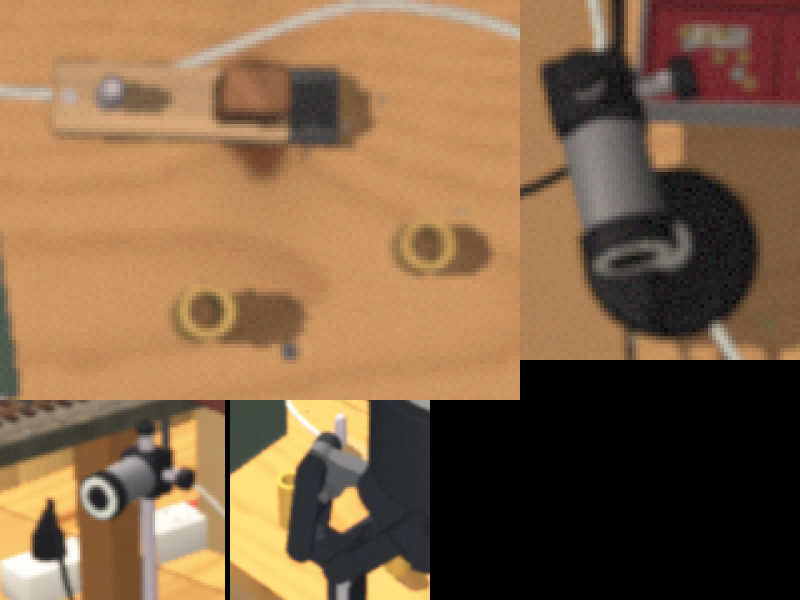

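Tube A at (387,343) casts the clearly longer shadow, about 95 px against 62 px for B, so A is the tall tube. In the same crop the spigot top is at (362.5,288). The lens is at top (226.5,210.5) and scene (289.6,148.4).

```bash
python3 - <<'E'
from h import *
t=manip.get_image("top");s=manip.get_image("scene")
print("lens",tri([ray(t,226.5,210.5),ray(s,289.6,148.4)]))
f=onz(t,238,208,12);print("foot",f, "scene foot",onz(s,312,232,12))
print("tubeA top",onz(t,387,343,55.5),"B",onz(t,442,326,35.5))
sp=onz(t,362.8,288.2,53.5);print("spig",sp)
E=None
h=onz(t,335+254/4,265+92/4,67.5);print("handle",h, np.linalg.norm((sp-h)[:2]))
for z in (320,):
    manip.move_ptp([450,-290,z],down(0.0))
d=manip.get_image("wrist");cv2.imwrite("pics/w1.png",d["image"][:,:,::-1])
np.set_printoptions(suppress=True,precision=2);c=-d["R"].T@d["t"];print(c,d["R"],manip.sense()["clock"],manip.sense()["joint_positions"])
print(proj(d,[[411,-295,55],sp,h]))
E
```

```text
lens (array([620.15701798, -50.42693344, 221.40410593]), [np.float64(1.6543379574822317), np.float64(1.654337957482037)])
foot [683.93384088 -42.00506419  12.        ] scene foot [684.53194102 -42.8567897   12.        ]
tubeA top [ 408.61609691 -288.81073971   55.5       ] B [ 430.48797593 -391.51973554   35.5       ]
spig [ 507.37277691 -256.65046838   53.5       ]
handle [ 500.42101223 -317.18046157   67.5       ] 60.92788448772775
[ 450.07 -221.53  461.6 ] [[ 1.   -0.   -0.  ]
 [-0.   -0.96  0.27]
 [-0.   -0.27 -0.96]] 1.7583 [-0.72 -0.04  1.64 -0.    1.54 -0.72]
[[283.82 211.39]
 [364.83 179.09]
 [358.78 231.73]]
```

View pics/w1.png

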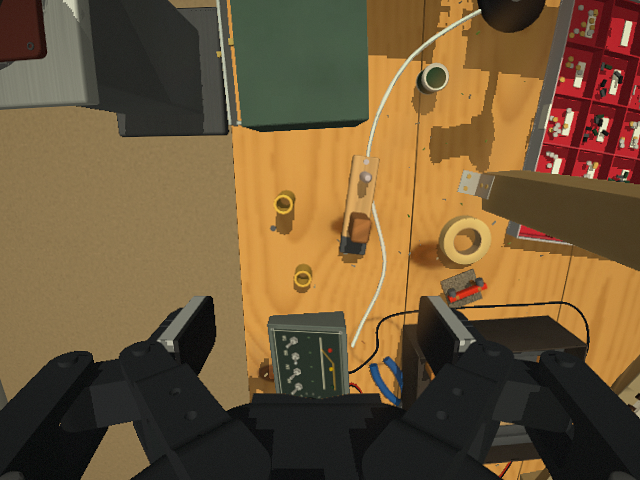

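The wrist view shows the tall tube's top ring at about (284,203), the spigot top at (366,178), the handle top at (360,229) and the short tube at (303,278). These agree with the top-camera estimates. Next I'll refine them with masks.

```bash
cat >> h.py <<'E'
def blobs(img,lo,hi,box,mn=15):
    u0,v0,u1,v1=box;m=cv2.inRange(cv2.cvtColor(np.ascontiguousarray(img[v0:v1,u0:u1]),cv2.COLOR_RGB2HSV),np.array(lo),np.array(hi))
    n,_,st,c=cv2.connectedComponentsWithStats(m)
    return [(c[i]+[u0,v0],st[i]) for i in range(1,n) if st[i][4]>=mn]
E
python3 - <<'E'
from h import *
np.set_printoptions(suppress=True,precision=1)
d=manip.get_image("wrist");im=d["image"]
for n,lo,hi,box in (("tube",(20,120,90),(32,255,255),(265,185,310,225)),("short",(20,120,90),(32,255,255),(285,255,325,300)),("spig",(0,0,100),(179,70,255),(352,160,382,200)),("handle",(5,140,40),(14,255,255),(340,205,380,245))):
    for c,st in blobs(im,lo,hi,box): print(n,c,st)
crop=np.hstack([cv2.resize(im[185:225,265:305],(400,400)),cv2.resize(im[160:260,330:390],(240,400))])
cv2.imwrite("pics/w1c.png",crop[:,:,::-1])
print("t",onz(d,284,203,55.5),"s",onz(d,366.5,178,53.5),"h",onz(d,360,229,67.5))
E
```

```text
tube [284.5 202.1] [  9   6  21  23 242]
short [302.7 275.4] [  9  10  18  22 244]
spig [365.9 161.6] [12  0  5  5 20]
spig [366.4 175.9] [ 9 12 11 10 70]
handle [359.7 228. ] [  9   8  23  30 514]
handle [340.9 224.5] [ 0 13  4 15 35]
t [ 411.4 -284.8   55.5] s [ 509.2 -255.5   53.5] h [ 501.6 -313.9   67.5]
```

View pics/w1c.png

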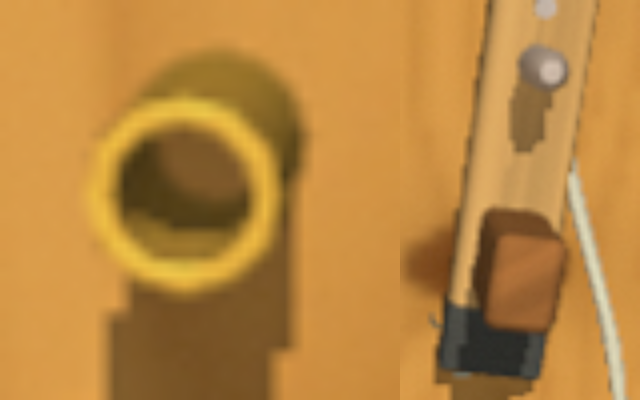

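```bash
python3 - <<'E'
from h import *
np.set_printoptions(suppress=True,precision=1)
o=down(-0.115)
manip.command_gripper(60,30)
manip.move_ptp([410.5,-287,110],o)
manip.move_linear([410.5,-287,22],max_speed=120)
manip.command_gripper(10,30)
s=manip.sense();print(s["finger_gap"],s["finger_force"],s["ft_force"],s["ee_pos"])
manip.move_linear([410.5,-287,95],max_speed=150)
manip.move_linear([508.5,-256,95],max_speed=200)
d=manip.get_image("wrist");cv2.imwrite("pics/w2.png",d["image"][:,:,::-1])
s=manip.sense();print(s["finger_gap"],s["ft_force"],s["ee_pos"],s["clock"])
sp=np.array([508.3,-256,53.5]); print(proj(d,[sp,s["ee_pos"]]), -d["R"].T@d["t"])
E
```

```text
23.064950455596147 29.45180805400014 [-0.5  0.6  5.8] [ 411.  -287.5   22.8]
22.706865217155677 [ 0.   0.2 -0.4] [ 507.1 -255.8   93.9] 5.6917
[[317.7 275.4]
 [315.1 307. ]] [ 515.7 -186.9  235.8]
```

View pics/w2.png

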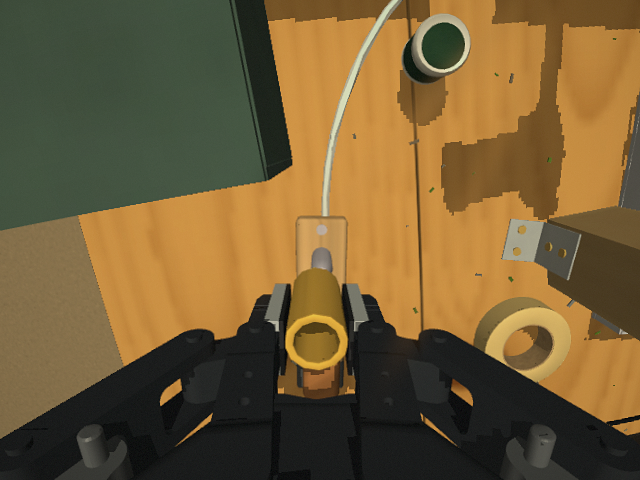

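The tube is held upright with its top ring at (316.5,342). The spigot shaft shows above it at (321,255), with the tip just hidden. I'll shift the tube back a little to uncover the tip and measure both in one picture.

```bash
python3 - <<'E'
from h import *
np.set_printoptions(suppress=True,precision=1)
manip.move_linear([507.5,-286,102],max_speed=150);manip.hold(0.2)
d=manip.get_image("wrist");im=d["image"]
s=manip.sense();p=s["ee_pos"];print(p)
sp=np.array([508.3,-256,53.5]); print(proj(d,[sp]))
m=cv2.inRange(cv2.cvtColor(im,cv2.COLOR_RGB2HSV),(20,150,120),(32,255,255));
for c,st in blobs(im,(20,150,120),(32,255,255),(270,230,370,380),100): print(c,st)
q=im[200:380,240:400]
cv2.imwrite("pics/w3.png",cv2.resize(q,(640,720))[:,:,::-1][:600])
np.savez("w3.npz",**{k:d[k] for k in("K","k1","R","t")},p=p)
E
```

```text
[ 507.2 -285.4  101.7]
[[311.9 220.9]]
[315.1 320.4] [  15   38   63  102 4264]
```

View pics/w3.png

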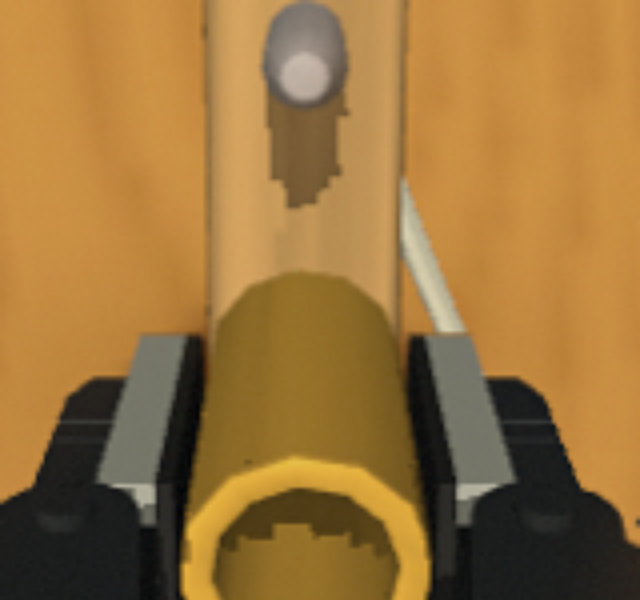

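The spigot tip is at (316.3,218.8). The tube's top ring is centred at (316.9,342.1) and its lower front edge is at v≈268.

```bash
python3 - <<'E'
from h import *
np.set_printoptions(suppress=True,precision=1)
d=dict(np.load("w3.npz"));p=d["p"];d["k1"]=float(d["k1"])
zt=p[2]+32.7
s=onz(d,316.25,218.75,53.5)
a=onz(d,316.9,342.1,zt);b=onz(d,316,268,zt-50)
w=onz(d,240+183/4,342,zt)-onz(d,240+432/4,342,zt)
l=onz(d,240+208/4,290/4+200,19.5);r=onz(d,240+404/4,290/4+200,19.5); l2=onz(d,240+206/4,200,19.5);r2=onz(d,240+404/4,200,19.5)
print("spig",s,"tubetop",a,"lowfront(+y12)",b,"ringw",w,"tcp",p,"base w",l,r,l2,r2)
E
```

```text
spig [ 510.9 -255.    53.5] tubetop [ 507.8 -283.9  134.4] lowfront(+y12) [ 508.7 -273.4   84.4] ringw [-22.4   2.6  -0. ] tcp [ 507.2 -285.4  101.7] base w [ 489.  -297.8   19.5] [ 522.9 -301.7   19.5] [ 495.4 -247.5   19.5] [ 527.7 -251.2   19.5]
```

```bash
python3 - <<'E'
from h import *
np.set_printoptions(suppress=True,precision=1)
x,y=510,-254.7
manip.move_linear([x,y,102],max_speed=150)
for z in (76,66,60,54,48,42,38,36):
    manip.move_linear([x,y,z],max_speed=60);manip.hold(0.1)
    s=manip.sense();print(z,s["ee_pos"],s["ft_force"],s["wrist_torque"],s["finger_gap"])
    if np.linalg.norm(s["ft_force"])>12: break
print(s["clock"])
E
```

```text
76 [ 510.2 -255.    76.2] [-0.3 -0.2 -0.3] [0. 0. 0.] 22.711474141348717
66 [ 510.  -254.7   65.9] [ 0.7  0.3 -0.8] [-0. -0.  0.] 22.39935440448958
60 [ 509.9 -254.7   59.9] [ 0.8 -0.4 -0.3] [-0.  0. -0.] 22.574576495472645
54 [ 509.9 -254.6   53.9] [ 0.   0.3 -0.3] [0.1 0.  0. ] 22.606134666719907
48 [ 509.9 -254.6   47.8] [ 0.1  0.5 -0. ] [-0.  0. -0.] 22.577082890350493
42 [ 509.9 -254.6   41.9] [ 0.8  0.7 -0.3] [-0.  0.  0.] 22.565039780303128
38 [ 510.  -254.7   38. ] [-0.7  0.1 -0.1] [ 0.  0. -0.] 22.742277592754927
36 [ 510.4 -255.    36.8] [-1.7  1.5  5.7] [0.2 0.2 0. ] 22.881206276785747
9.8583
```

```bash
python3 - <<'E'
from h import *
np.set_printoptions(suppress=True,precision=1)
manip.move_linear([510,-254.7,35],max_speed=40)
s=manip.sense();print(s["ee_pos"],s["ft_force"])
manip.command_gripper(50,30);manip.hold(0.4)
manip.move_linear([510,-254.7,125],max_speed=150)
manip.move_linear([503,-316.3,125],max_speed=150);manip.hold(0.1)
d=manip.get_image("wrist");s=manip.sense();print(s["ee_pos"],s["clock"])
cv2.imwrite("pics/w4.png",d["image"][:,:,::-1])
print(proj(d,[[510,-254.7,69.5],[503.1,-316.3,67.5]]))
np.savez("w4.npz",**{k:d[k] for k in("K","k1","R","t")})
E
```

```text
[ 510.5 -255.    36.7] [-4.6  3.6 12.9]
[ 503.  -315.3  124.7] 12.35
[[316.1 163.5]
 [316.3 266.5]]
```

View pics/w4.png

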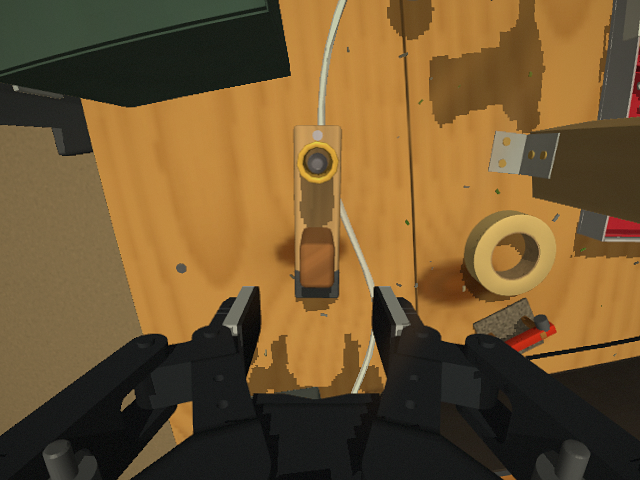

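The tube sits home: its ring is at (318.5,162) against the predicted (316,163.5), with the spigot tip centred inside. The handle top is at (318,268) and the tool is aligned with the base. Next I grasp the handle and lift.

```bash
python3 - <<'E'
from h import *
np.set_printoptions(suppress=True,precision=1)
x,y=504,-316.8
manip.move_linear([x,y,125],max_speed=150)
manip.move_linear([x,y,31],max_speed=120)
manip.command_gripper(10,80)
s=manip.sense();p=s["ee_pos"];print(p,s["finger_gap"],s["finger_force"],s["ft_force"])
dz=221.4-44.5
manip.move_linear([x,y,p[2]+dz],max_speed=120)
manip.move_linear([528.9,-150,p[2]+dz],frame=down(0.125),max_speed=120);manip.hold(0.2)
s=manip.sense();print(s["ee_pos"],s["finger_gap"],s["ft_force"],s["clock"])
for n in("wrist","scene","top"):
    d=manip.get_image(n);cv2.imwrite(f"pics/{n}5.png",d["image"][:,:,::-1]);np.savez(n+"5.npz",**{k:d[k] for k in("K","k1","R","t")})
    print(n,proj(d,[[521,-88.5,221.4],[521,-88.5,246.4],[620.2,-50.4,221.4]]))
a=[cv2.imread(f"pics/{n}5.png") for n in("wrist","scene","top")]
o=np.zeros((600,800,3),np.uint8);o[:330,:440]=cv2.resize(a[0],(440,330));o[330:,:360]=cv2.resize(a[1],(360,270));
o[:480,440:]=cv2.resize(a[2][130:370,170:350],(360,480))
cv2.imwrite("pics/c5.png",o)
E
```

```text
[ 504.8 -317.5   32.2] 20.87099643232376 79.14885520935059 [ 0.1 -0.8  5.5]
[ 528.8 -150.5  209.1] 21.39995709272568 [ 0.7 -0.  -2.7] 17.2917
wrist [[314.4 167. ]
 [314.  171.3]
 [591.6 101.3]]
scene [[262.9 170.8]
 [261.9 157.1]
 [288.7 148.6]]
top [[256.3 272. ]
 [254.5 269. ]
 [227.1 209.6]]
```

View pics/c5.png

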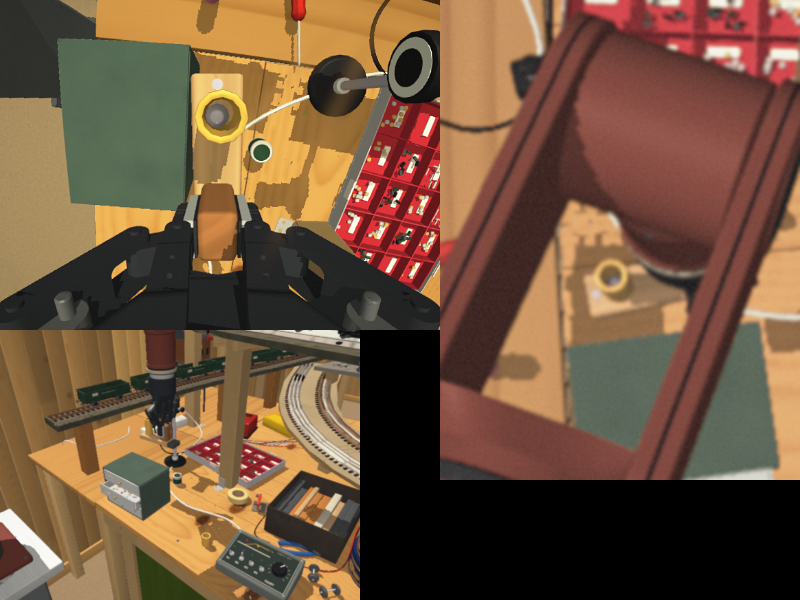

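The wrist view shows the tube ring at (321.5,169) and the lens at (598,99). Both are shifted about (+7,-2) px from prediction, so their relative position is right, and the base is square with the tool. I'll move in and check once from the scene camera.

```bash
python3 - <<'E'
from h import *
np.set_printoptions(suppress=True,precision=1)
p=manip.sense()["ee_pos"]
manip.move_linear([528.9,-124.9,209.1],max_speed=60);manip.hold(0.3)
s=manip.sense();print(s["ee_pos"],s["finger_gap"],s["ft_force"],s["clock"])
w=manip.get_image("wrist");c=manip.get_image("scene");t=manip.get_image("top")
print(tri([ray(t,226.5,210.5),ray(c,289.6,148.4)])[0])
print("pred",proj(c,[[521,-63,221.4],[521,-63,246.4],[521,-63,196.4],[620.2,-50.4,221.4]]),proj(w,[[521,-63,246.4],[620.2,-50.4,221.4]]))
q=cv2.resize(c["image"][110:210,220:320],(400,400),interpolation=3)
o=np.zeros((400,800,3),np.uint8);o[:,:400]=q;o[:300,400:]=cv2.resize(w["image"],(400,300))
cv2.imwrite("pics/c6.png",o[:,:,::-1])
E
```

```text
[ 528.9 -125.1  209.1] 21.060558662680076 [-0.   0.4 -2. ] 18.3083
[620.2 -50.4 221.4]
pred [[252.9 166.8]
 [251.8 153.2]
 [253.9 180. ]
 [288.7 148.6]] [[313.9 170.8]
 [573.2 169.3]]
```

View pics/c6.png

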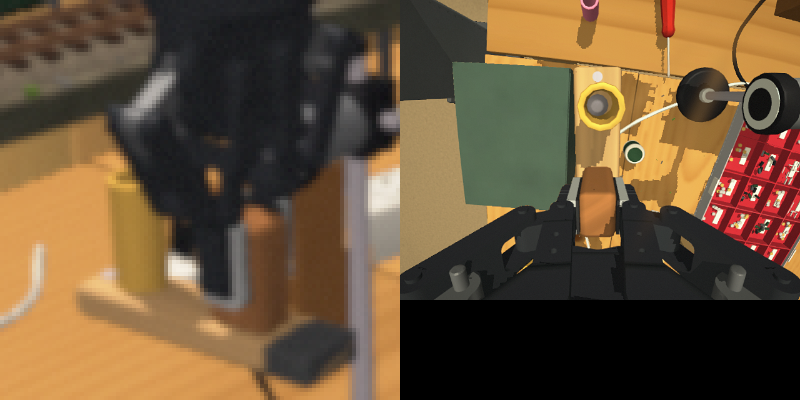

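In the scene crop the tube is upright and home, centred at about (255,168) against the predicted (253,167). The wrist view puts the lens straight ahead at about 100–103 mm, well within tolerance.

```bash
python3 -c "
from rig import manip
print(manip.close_job())"
```

```text
the job is handed in; nothing more can be done
None
```

The tall tube is home on the spigot, and the job was handed in at about 18 s with the grip held by its handle and the tube about 100 mm in front of the lens. My own measurements put it within every tolerance, but the rig returned no verdict.

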